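Close the cooled sample cell and hold its clamp arm over the post

TASK

Close the cooled sample cell: set the round window cover into its chamber so that the flange sits seated and level on the rim; its window is glass, so set it down rather than drop it. Then pick up the steel clamp arm by its balance point and carry it level to the cell, turned the way it will go on: the bore of its boss in line above the post, its ring above the cover, about 4 cm of clear air between post and boss so that I can slip a spring onto the post. Finish while still holding it there, level and still in the gripper, and leave the other things on the bench as they are.

Things in the scene. Friction and masses are not known exactly. Their poses are not given: they have to be found in the camera images.
- cell: cooled sample cell, fixed: aluminium base plate 84 x 190 x 12 mm with a round chamber at its -y end and an upright steel post at its +y end. Origin: centre of the plate's underside, on the bench; y along the plate from chamber to post, z up. Two brass hose barbs stand out 25 mm from the chamber to +x, 24 mm up; a black socket, 25 mm high, lies between chamber and post on the +x side
- rim (a point): centre of the chamber's mouth, on the level of its flat rim, 50 mm above the bench and 50 mm from the plate's centre: the rim is 76 mm across outside, its bore 52 mm across and 28 mm deep
- post_tip (a point): centre of the post's top, 98 mm above the bench, 125 mm from the chamber's axis: the post is 12 mm thick
- cover: loose aluminium window cover, 31 mm high, about 0.11 kg, right way up. Origin: centre of its underside; z up. From below: a spigot 47 mm across, 6 mm deep, with chamfered foot (2.5 mm play all round in the bore); a flange 64 mm across, 6 mm thick, that rests on the rim; a collar 30 mm across and 19 mm high with the window in it: take it by the collar
- cover_collar (a point): centre of the cover's collar, on the cover's axis, 21.5 mm above its underside; the flange's top is 9.5 mm below this point, the collar's top 9.5 mm above
- cover_seat (a point): on the cover's axis, level with the underside of its flange, 6 mm above the cover's underside; when seated it coincides with rim
- clamp: loose steel clamp arm, 0.37 to 0.58 kg, 178 mm long, 37 mm high, lying flat, right way up: a heavy boss 34 mm across with an upright 14 mm bore and split ears at its back (to 26 mm from the bore axis), a straight bar, and a flat ring at the other end, 55 mm outside, 40 inside, 8 thick; bore to ring 125 mm. Origin: underside, below the balance point; x along the bar from boss to ring, z up
- clamp_balance (a point): the balance point, inside the bar: 38 mm from the bore axis towards the ring (near the boss, 26 mm off the arm's middle), 24 mm above the arm's underside. The bar is 12 mm wide and 16 mm deep, its underside 16 mm above the arm's underside; it is free to grip across its width from 18 to 92 mm from the bore axis
- clamp_bore (a point): centre of the bore at the boss's underside, level with the underside of the ring
- clamp_ring (a point): centre of the ring at its underside
- vial: bystander, loose: a small capped glass sample vial, 23 mm across, 48 mm high, standing between the foam sheet and the clamp arm
- driver: bystander, loose: a small screwdriver, 136 mm long, 17 mm thick, lying to the right near the bench's front
- tape: bystander, loose: a roll of tape, 65 mm across, 12 mm high, lying flat at the right
- dish: bystander, loose: a clear petri dish, 58 mm across, 15 mm high, on the grey foam sheet
Not all that is in view belongs to the job. Several things have the shape of the cover; the one meant has the colours described above.

How it is judged:
By the outcome, as a careful person would: the job done as asked, in the order asked, and still so for the second after the job is handed in, while the arm keeps its last pose, push and grip.
It also fails if it takes over 64 s, if anything falls off the work surface, if the arm or the gripper's body presses on something with over 40 N, if the wrist force passes 120 N, or if a joint passes its speed limit or range.

ROBOT

A 7-joint arm with a two-finger parallel gripper is mounted at the origin on a cart in front of the work surface, level with it; the furniture and walls round the work are solid. World frame = base frame: x ahead of the robot, y to its left, z up, the work surface at z = 0. Lengths are in m, angles in rad, forces in N, time in s.
With the tool pointing down it reaches from about 0.425 to 0.925 m from the base axis. Payload 6.8 kg.
Tool frame: the origin (TCP) lies between the finger pads; the fingertips stand 14 mm ahead of it and the grasp point (between the pads) lies 5 mm behind it; z points along the fingers, y is the line along which they close (so a half turn about z gives the same grasp; the last joint's range is limited). The gripper opens to 85 mm and grips with 20 to 120 N. Pads are 22 mm wide; open, the fingers measure 114 mm over their backs; the gripper's body (76 mm by 85 mm) begins 54 mm behind the grasp point. The pads swing forward as they close: fully open they stand 13 mm farther back than shut.
Start: joints at [-1.439, 0.477, 0.022, 1.555, -0.011, 1.109, -0.083], TCP at [0.16, 0.656, 0.245] pointing down, gripper open.
Joint ranges: [-2.96, 2.96], [-0.34, 2.1], [-1.41, 1.46], [0.24, 2.44], [-1.37, 4.51], [0.17, 1.92], [-2.96, 2.96]. Speed limits (rad/s): [2.39, 2.39, 3.14, 3.14, 3.14, 3.14, 3.14].

INTERFACE

Orientations are given as a rotation vector (axis times angle).
In Python, from bench import r, eyes, ticket gives the robot as it stands. The module is installed in compiled form; this text tells all that it offers.
- The arm moves only by the tool arm_command, never from a script. Its argument "plan" is text: rows parted by semicolons, each of 4 numbers parted by spaces: the shift along the tool's x, y, z in m, then the turn about the tool's z in degrees. In form: tx ty tz yaw; .... A call has 1 to 20 rows; each row shifts and turns the commanded pose from where the row before left it, along the tool's axes as they then stand; what a row does not reach is not made up. A row lasts 1/8 s, in which the tool goes at most 62.5 mm and 10.7 degrees, less where a joint would pass 70% of its speed; a pose out of reach is approached as far as the arm can. A call is refused whole if a number of a shift passes 0.0625 or a number of a turn 10.7, either way. A call with a gripper value outside its range is refused whole. "hand" is the closure, from -1 (fully open) to 1 (shut), set as the call begins (left out, the last holds). The fingers move at their own pace and stop on an object; "grip_force" is the grip in N (left out, the last holds). Time passes only in rows, so rows that do not move let the fingers close. It gives the time, the measured TCP pose, the force, the opening and the grip force at its end, in the units of the state.
- r.get_obs(): the state, without advancing time (a new reading comes with each control period).
- eyes.grab_frame(name): name is "scene" or "top" or "wrist"; returns (picture, depth): 420x560x3 uint8, red, green, blue; 420x560 float32, m along the optical axis (not along the pixel's ray), 0 where there is no reading.
- eyes.calibration(name): a dict with "fov_y" (degrees; the focal length in pixels is half the picture's height over the tangent of half this angle, whatever the lens; pixels are square), "cx", "cy" (the principal point, pixels), "origin" and "attitude" of the camera in the world; the wrist camera has in their place "tool_from_camera" (4x4, takes a point from camera to tool coordinates, whose origin is the TCP and whose axes are the flange's). Camera axes: x right, y up, looking along -z (the intrinsics and any distortion apply to the point x, -y, -z); pixel columns grow to the right and rows downward; lengths in m; the calibration is good to about 2 mm. A picture is of the moment at which its call begins: read the wrist's pose just before it. calibration takes no time and is no camera call.
- ticket.hand_in(): hands the job in; it is judged then, once.
The state is a dict: "clock": time; "joints": joint angles; "qvel": joint speeds; "tau": joint torques, N m; "tcp_pos": TCP position; "orientation": TCP orientation; "contact_force": force on the tool from outside, world axes, zero at the start; "moment": the same for the moment, N m; "grip_width": finger opening in m; "gripper_force": force on a finger pad.
Only numpy, scipy, OpenCV 4.12 (cv2) and the standard library are available. Lean on these libraries where they do the work, as an engineer would, in place of code of your own. Each camera call takes 0.05 s, during which the arm holds its last target. There are 200 camera calls.

## Working session

There is one attempt and no reset: what is moved stays moved. The work goes in short steps, Python scripts to look and compute and a tool call to move; the robot and the scene stay as the last step left them, time stands still between calls to the robot, and variables do not carry over. Pictures are saved under pics/ and viewed, at most 10 in all, crops included, and the job is handed in when it is done.

Besides the shell and the picture viewer there is one more tool, called after "Emit:" by a JSON object that holds its "name" and its "arguments". arm_command: Moves the arm, as the interface text tells. Its arguments: {"type":"object","properties":{"plan":{"type":"string"},"hand":{"type":"number"},"grip_force":{"type":"number"}},"required":["plan"]}

```bash
mkdir -p pics
cat > h.py <<'E'
import numpy as np, cv2
from scipy.spatial.transform import Rotation as R
from bench import r, eyes, ticket
def grab(n):
    o=r.get_obs(); p,d=eyes.grab_frame(n); return o,p,d
def cal(n,o=None):
    c=eyes.calibration(n); f=210/np.tan(np.radians(c['fov_y'])/2)
    if n=='wrist':
        T=np.eye(4);T[:3,:3]=R.from_rotvec(o['orientation']).as_matrix();T[:3,3]=o['tcp_pos'];T=T@np.array(c['tool_from_camera'])
    else:
        T=np.eye(4);a=np.array(c['attitude']); T[:3,:3]=a if a.shape==(3,3) else R.from_rotvec(a).as_matrix() if a.size==3 else R.from_quat(a).as_matrix();T[:3,3]=c['origin']
    return f,c['cx'],c['cy'],T
def cloud(n,o,d):
    f,cx,cy,T=cal(n,o); v,u=np.mgrid[:420,:560]
    P=np.stack([(u-cx)/f*d,-(v-cy)/f*d,-d],-1)
    return P@T[:3,:3].T+T[:3,3]
def save(n,p): cv2.imwrite(n,p[...,::-1])
E
python3 - <<'E'
from h import *
for n in('scene','top','wrist'):print(n,eyes.calibration(n))
print(r.get_obs())
ps=[]
for n in('scene','top'):
    o,p,d=grab(n); save(f'pics/{n}.png',p); np.savez(f'{n}.npz',p=p,d=d)
E
```

```text
scene {'fov_y': 42.06698390904166, 'cx': 272.1722013380519, 'cy': 211.692841461255, 'origin': array([-0.18806553, -0.9537747 ,  0.93823969]), 'attitude': array([ 0.83435413, -0.32162562, -0.70970455])}
top {'fov_y': 50.690492703590294, 'cx': 283.0437708293765, 'cy': 205.4167336685527, 'origin': array([ 0.32356359, -0.24496498,  1.1255162 ]), 'attitude': array([ 0.1416703 , -0.13662692, -1.58876282])}
wrist {'fov_y': 63.2863172656433, 'cx': 285.4418181605041, 'cy': 206.59302468026866, 'tool_from_camera': array([[-1.06807246e-03,  9.63197935e-01,  2.68790990e-01,
         6.83261455e-02],
       [ 9.99999339e-01,  9.14118986e-04,  6.97918621e-04,
        -1.26913177e-04],
       [ 4.26526827e-04,  2.68791558e-01, -9.63198275e-01,
        -1.28411555e-01],
       [ 0.00000000e+00,  0.00000000e+00,  0.00000000e+00,
         1.00000000e+00]])}
{'clock': 0.0, 'joints': array([-1.43913713,  0.47778829,  0.02234991,  1.55643237, -0.01149689,
        1.10928504, -0.08311049]), 'qvel': array([-0.00044725,  0.00270936, -0.00181214, -0.0015148 , -0.00060789,
       -0.0004571 , -0.00132588]), 'tau': array([-1.02700033e-03, -5.96469247e+01,  1.60768826e+00, -2.81187898e+01,
        1.25436665e-02,  9.54607793e-03,  7.36008758e-06]), 'tcp_pos': array([0.16017862, 0.65515117, 0.24434186]), 'orientation': array([-3.75696720e-01, -3.11897124e+00,  2.80091421e-03]), 'contact_force': array([ 0.15174857,  0.16695163, -0.13102505]), 'moment': array([ 0.01648142,  0.00321642, -0.0065589 ]), 'gripper_force': 0.0, 'grip_width': 0.08504889502966617}
```

View pics/scene.png

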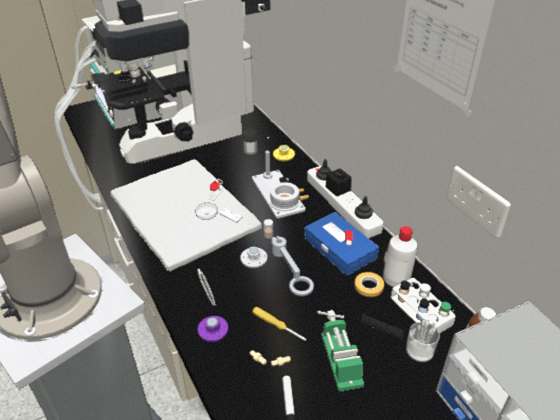

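View pics/top.png

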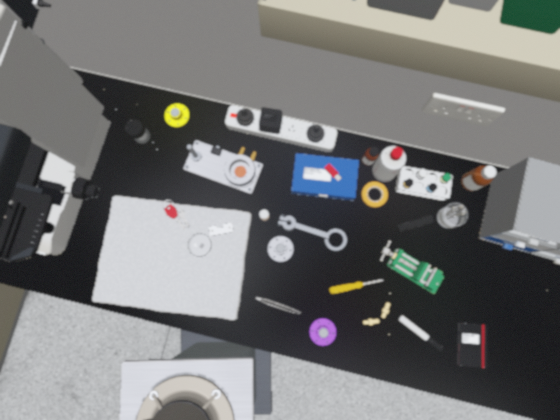

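The pictures show the silver cover (top 281,249), the clamp with its boss (288,222) and ring (336,239), the cell's chamber (240,172) and post (195,150), and the vial (264,214). The purple and yellow discs are decoys.

Run:
```python
from h import *
z=np.load('top.npz');P=cloud('top',None,z['d'])
for nm,(u,v) in dict(cover=(281,249),coverflange=(281,258),chamber=(240,172),post=(195,150),boss=(288,222),bar=(310,230),ring=(336,239),vial=(264,214),foam=(150,250),benchpt=(265,290),dish=(200,245)).items():
    print(nm,np.round(P[v,u],3))
# blobs of height
def blob(nm,u,v,w,lo,hi):
    s=P[v-w:v+w+1,u-w:u+w+1].reshape(-1,3);q=s[(s[:,2]>lo)&(s[:,2]<hi)]
    a,b=q[:,:2].min(0),q[:,:2].max(0);print(nm,len(q),np.round(q.mean(0),4),np.round((a+b)/2,4),np.round(b-a,3))
blob('collar',281,249,16,.022,.05)
blob('flange',281,249,17,.006,.05)
blob('rim',240,172,22,.042,.06)
blob('post',195,150,14,.085,.11)
blob('boss',288,222,11,.025,.05)
blob('ring',336,239,15,.004,.015)
blob('vial',264,214,8,.03,.06)
```

```text
cover [ 0.41  -0.236  0.037]
coverflange [ 0.389 -0.236  0.011]
chamber [ 0.609 -0.136  0.027]
post [ 0.676 -0.016  0.007]
boss [ 0.481 -0.255  0.001]
bar [ 0.455 -0.309  0.032]
ring [ 0.435 -0.376  0.001]
vial [ 0.496 -0.196  0.046]
foam [0.416 0.092 0.015]
benchpt [ 0.311 -0.194  0.001]
dish [ 0.424 -0.036  0.031]
collar 118 [ 0.4126 -0.2351  0.0301] [ 0.4129 -0.235 ] [0.03  0.027]
flange 501 [ 0.4122 -0.2351  0.0157] [ 0.413  -0.2348] [0.063 0.063]
rim 394 [ 0.6106 -0.1368  0.0487] [ 0.6107 -0.1376] [0.075 0.075]
post 22 [ 0.6565 -0.0215  0.0953] [ 0.6573 -0.0215] [0.01  0.009]
boss 181 [ 0.4751 -0.2571  0.0338] [ 0.477  -0.2574] [0.037 0.05 ]
ring 158 [ 0.4319 -0.3774  0.007 ] [ 0.4356 -0.3798] [0.075 0.064]
vial 73 [ 0.4954 -0.1964  0.0455] [ 0.4957 -0.196 ] [0.022 0.02 ]
```

Run:
```python
from h import *
A=[]
for n in('scene','top'):
    z=np.load(n+'.npz');P=cloud(n,None,z['d'])[z['d']>0.05];A.append(P)
A=np.vstack(A)
xs=np.arange(.1,.85,.05);ys=np.arange(-.4,.9,.05)
print('      '+' '.join('%4d'%(100*x) for x in xs))
for y in ys:
    row=[]
    for x in xs:
        q=A[(A[:,0]>=x)&(A[:,0]<x+.05)&(A[:,1]>=y)&(A[:,1]<y+.05),2]
        row.append('%4d'%(100*np.percentile(q,98)) if len(q) else '   .')
    print('%5.2f '%y+' '.join(row))
```

```text
10   15   20   25   30   35   40   45   50   55   60   65   70   75   80
-0.40    0    1    1    0    1    0    3   85   85    5    5    3   56   32    .
-0.35    0    2    3    0    0    0    3   85   85    4    4    7   55   54    .
-0.30    0    0    0    0    0    1    1   85   85    4    4    4    4   53    .
-0.25    .    0    0    1    0    1    3    4   85    0    0    2    8   51    .
-0.20    0    0    0    0    0    0    1    4    4    5    5    2    8   50   49
-0.15    0    0    1    2    2    2    2    2    2    5    5    3    6   45   48
-0.10    0    0    0    2    2    2    3    3    2    1    1    2    0    0   47
-0.05    1    0    0    2    2    2    3    3    2    0    1    9    0    0   45
-0.00    1    0    0    2    2    2    2    2    2    0    1    0    1    3   43
 0.05    0    0    0    2    2    2    2    2    2    0    0    0    0    1    2
 0.10    0    0    0    2    2    2    2    2    2    1    0    5    7    0    0
 0.15    0  -69  -79    2    2    2    2    2    2    8    0    0   39   46   40
 0.20  -79  -79  -79    1    2    2   48   48   41   42
[... 378 characters left out ...]
 0    0   24   22    7    7    7   14   19    .    .
 0.50  -78  -79  -79    .    .    0    0    7   22   20   19   20   20   14    .
 0.55  -78  -79  -79  -79    .    0    0   26   27   20   14   14   13    .    .
 0.60  -79  -79  -79  -79    .    0    0   25   29   27    .    .    .    .    .
 0.65  -79  -78  -78  -79    .    0    0   17   29   30    .    .    .    .    .
 0.70  -79  -79  -78  -78    .   -2    0   12   27   29    .    .    .    .    .
 0.75  -79  -78  -79  -79  -79   -1   27   34   34   33   33    .    .    .    .
 0.80  -79  -78  -78   16   29   36   35   34   28    .    .    .    .    .    .
 0.85  -68  -66  -63   12   17    .    .    .    .    .    .    .    .    .    .
```

Run:
```python
from h import *
A=[]
for n in('scene','top'):
    z=np.load(n+'.npz');P=cloud(n,None,z['d'])[z['d']>0.05];A.append(P)
A=np.vstack(A)
zb=[.06,.15,.2,.25,.3,.4,.5,.6]
print(zb)
for y in np.arange(.1,.8,.04):
    row=[]
    for a,b in zip(zb,zb[1:]):
        q=A[(A[:,0]>.2)&(A[:,0]<.9)&(A[:,2]>=a)&(A[:,2]<b)&(A[:,1]>=y)&(A[:,1]<y+.04)]
        row.append('%.3f/%3d'%(np.sort(q[:,0])[min(2,len(q)-1)],len(q)) if len(q) else '-')
    print('%.2f'%y,row)
q=A[(A[:,2]>.7)&(A[:,0]>.1)&(A[:,0]<.65)]
print(len(q),q.min(0),q.max(0))
```

```text
[0.06, 0.15, 0.2, 0.25, 0.3, 0.4, 0.5, 0.6]
0.10 ['0.699/742', '0.864/269', '0.863/294', '0.864/326', '0.864/567', '0.867/ 74', '-']
0.14 ['0.709/434', '0.875/257', '0.874/293', '0.875/324', '0.836/478', '0.877/ 41', '-']
0.18 ['0.539/1694', '0.660/1236', '0.525/1430', '0.666/1537', '0.556/4335', '0.473/3079', '-']
0.22 ['0.535/1812', '0.614/821', '0.413/1652', '0.613/1016', '0.434/4444', '0.432/2721', '-']
0.26 ['0.451/1190', '0.452/393', '0.385/2963', '0.475/ 76', '0.403/441', '0.410/1222', '-']
0.30 ['0.437/1431', '0.649/ 26', '0.383/1923', '0.398/363', '0.403/201', '0.412/217', '-']
0.34 ['0.446/829', '0.660/  2', '0.397/366', '0.410/313', '0.414/ 69', '0.420/133', '-']
0.38 ['0.457/115', '-', '0.389/168', '0.409/ 71', '0.423/ 16', '0.435/ 45', '-']
0.42 ['0.676/ 27', '-', '0.353/162', '0.417/ 12', '-', '-', '-']
0.46 ['0.546/140', '0.722/  4', '0.434/ 25', '-', '-', '-', '-']
0.50 ['0.491/233', '0.612/297', '0.534/ 34', '-', '-', '-', '-']
0.54 ['0.496/ 26', '0.524/ 59', '0.519/ 96', '0.502/ 13', '-', '-', '-']
0.58 ['0.511/  6', '0.534/ 24', '0.479/ 42', '0.487/ 40', '-', '-', '-']
0.62 ['0.518/ 32', '0.479/ 58', '0.478/ 47', '0.535/ 31', '0.544/  4', '-', '-']
0.66 ['0.484/ 92', '0.484/ 53', '0.553/ 28', '0.532/ 83', '0.554/  5', '-', '-']
0.70 ['0.489/ 69', '0.505/ 70', '0.508/111', '0.519/123', '0.596/  3', '-', '-']
0.74 ['0.467/261', '0.503/ 92', '0.510/ 50', '0.517/139', '0.512/187', '-', '-']
0.78 ['0.367/962', '0.374/673', '0.363/746', '0.370/887', '0.363/1111', '-', '-']
20661 [ 0.44997472 -0.44601479  0.8185121 ] [ 0.52662507 -0.23064975  0.87273096]
```

Emit:
{"name": "arm_command", "arguments": {"plan": "0 0 -0.012 -9;0 0 -0.012 -9;0 0 -0.012 -9;0 0 -0.012 -9;0 0 -0.012 -9;0.0113 -0.0378 0 0;0.0113 -0.0378 0 0;0.0113 -0.0378 0 0;0.0113 -0.0378 0 0;0.0113 -0.0378 0 0;0.0113 -0.0378 0 0;0.0113 -0.0378 0 0;0.0113 -0.0378 0 0;0 0 0 0", "hand": -1}}

```text
clock: 1.85
tcp_pos: [0.2408, 0.3476, 0.3051]
orientation: [0.84, -3.027, 0.001]
contact_force: [-0.3, 0.5, 1.8]
grip_width: 0.0851
gripper_force: 0.0
```

```bash
python3 -c "
from h import *
o=r.get_obs();print(o['tcp_pos'],o['joints'],o['contact_force']);print(R.from_rotvec(o['orientation']).as_matrix().round(3))"
```

```text
[0.24079564 0.34755722 0.30508847] [-1.05504919e+00 -4.94815553e-03 -5.75859228e-02  2.03809021e+00
  1.51884922e-04  1.10931967e+00  9.99641102e-01] [-0.29130792  0.45290641  1.83934894]
[[-0.857 -0.515 -0.   ]
 [-0.515  0.857 -0.001]
 [ 0.001 -0.001 -1.   ]]
```

Emit:
{"name": "arm_command", "arguments": {"plan": "-0.0106 -0.0264 0 0;-0.0106 -0.0264 0 0;-0.0106 -0.0264 0 0;-0.0032 -0.0373 0 0;-0.0032 -0.0373 0 0;-0.0032 -0.0373 0 0;0.0093 -0.0397 0 0;0.0093 -0.0397 0 0;0.0093 -0.0397 0 0;0.0093 -0.0397 0 0;0.0219 -0.0364 0 0;0.0219 -0.0364 0 0;0.0219 -0.0364 0 0;0.0219 -0.0364 0 0;0.0183 -0.0337 0 0;0.0183 -0.0337 0 0;0.0183 -0.0337 0 0"}}

```text
clock: 3.98
tcp_pos: [0.4323, -0.232, 0.3053]
orientation: [-0.849, 3.025, -0.001]
contact_force: [0.8, -0.6, 0.6]
grip_width: 0.0854
gripper_force: 0.0
```

Emit:
{"name": "arm_command", "arguments": {"plan": "0 0 0.01 9;0 0 0.01 9;0 0 0.01 9;0 0 0.01 9;0 0 0.01 9;0 0 0 0;0 0 0 0"}}

```text
clock: 4.85
tcp_pos: [0.4319, -0.2313, 0.2555]
orientation: [0.37, 3.119, -0.001]
contact_force: [0.4, 0.2, 0.6]
grip_width: 0.0856
gripper_force: 0.0
```

Run:
```python
from h import *
o,p,d=grab('wrist');save('pics/w1.png',p);np.savez('w1.npz',p=p,d=d);P=cloud('wrist',o,d)
print(o['tcp_pos'],o['joints']);print(R.from_rotvec(o['orientation']).as_matrix().round(4))
f,cx,cy,T=cal('wrist',o)
for n,X in dict(cover=(.4125,-.235,.03),boss=(.476,-.257,.037),ring=(.435,-.379,.008)).items():
    c=T[:3,:3].T@(np.array(X)-T[:3,3]);print(n,cx-f*c[0]/c[2],cy+f*c[1]/c[2])
```

```text
[ 0.43192829 -0.231256    0.25554591] [-0.34411266  0.19139954  0.81661389  2.01460228 -0.16501497  1.00092888
  1.88757442]
[[-9.723e-01  2.339e-01  2.000e-04]
 [ 2.339e-01  9.723e-01 -5.000e-04]
 [-3.000e-04 -4.000e-04 -1.000e+00]]
cover 277.9831012765543 161.65820401419447
boss 272.1815244761017 224.8284434136698
ring 161.22646131610836 207.42850469942547
```

View pics/w1.png

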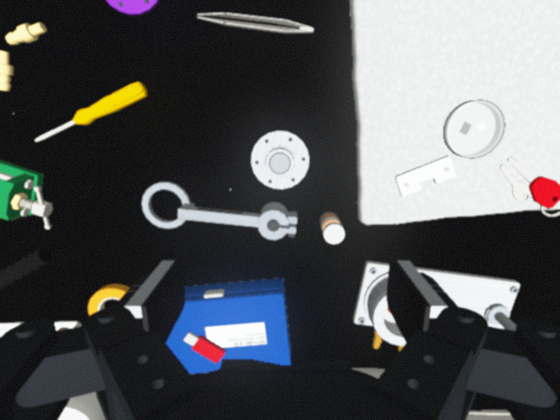

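The wrist view shows the cover (280,160), the clamp's boss (274,222) and ring (167,205), and the vial (333,232), all clear of each other.

```bash
cat >> h.py <<'E'
def circ(q):
    A=np.c_[2*q[:,:2],np.ones(len(q))];s=np.linalg.lstsq(A,(q[:,:2]**2).sum(1),rcond=None)[0];return s[:2],np.sqrt(s[2]+s[:2]@s[:2])
def box(P,c,w,lo,hi):
    s=P.reshape(-1,3);m=(abs(s[:,0]-c[0])<w)&(abs(s[:,1]-c[1])<w)&(s[:,2]>lo)&(s[:,2]<hi);return s[m]
def enc(q):
    c,rad=cv2.minEnclosingCircle(q[:,:2].astype(np.float32));return np.round(c,4),round(rad,4)
E
python3 - <<'E'
from h import *
z=np.load('w1.npz');o=r.get_obs();P=cloud('wrist',o,z['d'])
for nm,c,lo,hi in(('flange',(.4125,-.235),.009,.015),('collar',(.4125,-.235),.025,.036)):
    q=box(P,c,.036,lo,hi);print(nm,enc(q),q.mean(0).round(4),len(q))
q=box(P,(.435,-.379),.031,.005,.012);print('ring',enc(q),circ(q),np.median(q[:,2]),len(q))
q=box(P,(.47,-.257),.04,.034,.043);print('bosstop',len(q),q.mean(0).round(4),q.min(0).round(4),q.max(0).round(4),np.percentile(q[:,2],[5,50,95]))
b=box(P,(.45,-.315),.036,.026,.045);b=b[(b[:,1]<-.29)&(b[:,1]>-.34)];c=b.mean(0);u=np.linalg.svd(b[:,:2]-c[:2],full_matrices=False)[2][0];print('bar',c.round(4),u.round(4),len(b),(( b[:,:2]-c[:2])@[-u[1],u[0]]).min(),(( b[:,:2]-c[:2])@[-u[1],u[0]]).max())
# boss extents along bar dir
u=u*np.sign(-u[1]);t=(q[:,:2]-c[:2])@u;s=(q[:,:2]-c[:2])@[-u[1],u[0]];print('boss t',np.percentile(t,[1,99]),'s',np.percentile(s,[1,99]))
v=box(P,(.4955,-.196),.02,.042,.055);print('vial',enc(v))
E
```

```text
flange (array([ 0.4138, -0.234 ]), 0.0319) [ 0.4124 -0.2334  0.0119] 1935
collar (array([ 0.4139, -0.2339]), 0.0157) [ 0.4134 -0.2337  0.031 ] 659
ring (array([ 0.4336, -0.3745]), 0.0279) (array([ 0.43367121, -0.37372499]), np.float64(0.02361610776550996)) 0.007754670449508783 739
bosstop 629 [ 0.4758 -0.2562  0.0368] [ 0.4596 -0.2731  0.0341] [ 0.4934 -0.2397  0.039 ] [0.03526201 0.03681391 0.03805991]
bar [ 0.4541 -0.315   0.0313] [0.3602 0.9329] 578 -0.007849201531576644 0.005624042042828711
boss t [-0.07884925 -0.04698694] s [-0.01643634  0.01535456]
vial (array([ 0.4974, -0.1956]), 0.0112)
```

Emit:
{"name": "arm_command", "arguments": {"plan": "0.0169 -0.0067 0.0275 0;0 0 0.034 0;0 0 0.034 0;0 0 0.034 0;0 0 0.034 0;0 0 0.034 0;0 0 0.01 0;0 0 0.01 0;0 0 0.01 0;0 0 0 0"}}

```text
clock: 6.15
tcp_pos: [0.4134, -0.2339, 0.0278]
orientation: [0.375, 3.119, 0.0]
contact_force: [0.3, 0.1, 0.4]
grip_width: 0.0855
gripper_force: 0.0
```

Emit:
{"name": "arm_command", "arguments": {"plan": "0 0 0 0;0 0 0 0;0 0 0 0;0 0 0 0;0 0 0 0;0 0 0 0;0 0 0 0;0 0 0 0", "hand": 1, "grip_force": 30}}

```text
clock: 7.15
tcp_pos: [0.4135, -0.234, 0.0282]
orientation: [0.376, 3.119, 0.0]
contact_force: [-1.1, 1.6, 4.8]
grip_width: 0.0289
gripper_force: 29.2
```

Emit:
{"name": "arm_command", "arguments": {"plan": "0 0 -0.01 0;0 0 -0.02 0;0 0 -0.03 0;0 0 -0.03 0;0 0 -0.03 0;0 0 -0.03 0;0 0 -0.03 0;0 0 -0.02 0;-0.0241 0.02 0 0;-0.0241 0.02 0 0;-0.0241 0.02 0 0;-0.0241 0.02 0 0;-0.0241 0.02 0 0;-0.0241 0.02 0 0;-0.0244 0.0204 0 0;0 0 0 0;0 0 0 0;0 0 0 0"}}

```text
clock: 9.4
tcp_pos: [0.6098, -0.1386, 0.228]
orientation: [-0.378, -3.118, 0.0]
contact_force: [-0.2, -0.9, -0.5]
grip_width: 0.0291
gripper_force: 29.8
```

Run:
```python
from h import *
o,p,d=grab('wrist');save('pics/w2.png',p);P=cloud('wrist',o,d)
M=R.from_rotvec(o['orientation']).as_matrix();print(o['tcp_pos'],o['joints'],o['contact_force'],o['grip_width']);print(M.round(4))
C=(.6107,-.137)
q=box(P,C,.045,.046,.054);print('rim',enc(q),circ(q),np.median(q[:,2]),len(q),q.min(0),q.max(0))
q=box(P,(.657,-.0215),.025,.09,.104);print('post',len(q),q.mean(0) if len(q) else 0, enc(q) if len(q)>3 else 0)
# held cover in tool frame
t=(P.reshape(-1,3)-o['tcp_pos'])@M; k=t[(abs(t[:,0])<.05)&(abs(t[:,1])<.05)&(t[:,2]>0)&(t[:,2]<.04)&(d.reshape(-1)>.03)]
f=k[(k[:,2]>.0)]
print(len(k));print(np.histogram(k[:,2],bins=np.arange(0,.042,.003)))
np.save('k.npy',k)
```

```text
[ 0.60976542 -0.13864049  0.22804464] [-0.40193181  0.4960152   0.73348126  1.73444134 -0.37451495  1.05661054
  1.78866355] [-0.22147704 -0.89660186 -0.51468508] 0.02910198051111402
[[-9.710e-01  2.392e-01 -4.000e-04]
 [ 2.392e-01  9.710e-01 -0.000e+00]
 [ 3.000e-04 -1.000e-04 -1.000e+00]]
rim (array([ 0.6123, -0.1353]), 0.0377) (array([ 0.61132081, -0.13500713]), np.float64(0.03170920178963056)) 0.049605368376702486 1776 [ 0.57493572 -0.17301826  0.04605483] [ 0.63670507 -0.09784233  0.05230838]
post 198 [ 0.65747092 -0.02057741  0.09591948] (array([ 0.6589, -0.0204]), 0.0052)
7249
(array([ 415,  350,  268,  204,  382, 5400,  198,   32,    0,    0,    0,
          0,    0]), array([0.   , 0.003, 0.006, 0.009, 0.012, 0.015, 0.018, 0.021, 0.024,
       0.027, 0.03 , 0.033, 0.036, 0.039]))
```

View pics/w2.png

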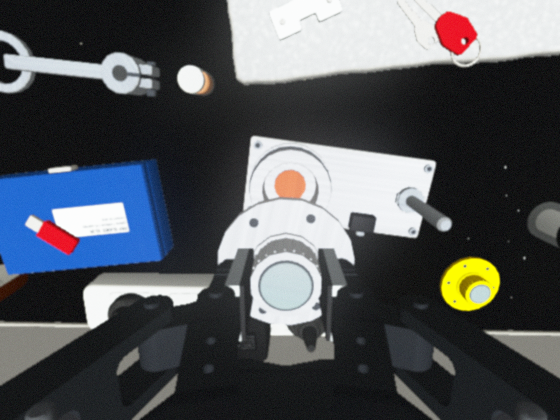

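The picture shows the cover held level (window 286,287; flange arc 217–355) over the chamber (window disc 290,185). The post tip is at (445,224).

```bash
cat >> h.py <<'E'
from scipy.optimize import least_squares
def edge(q,c0,R0):
    c=np.array(c0,float)
    for _ in range(3):
        v=q[:,:2]-c;a=np.degrees(np.arctan2(v[:,1],v[:,0]))//8;d=np.hypot(*v.T);E=[]
        for k in np.unique(a):
            i=np.where(a==k)[0]; j=i[np.argmax(d[i])]
            if abs(d[j]-R0)<.004: E.append(q[j,:2])
        E=np.array(E);s=least_squares(lambda c:np.hypot(*(E-c).T)-R0,c,loss='soft_l1',f_scale=.0007);c=s.x
    return c.round(4),len(E),np.abs(s.fun).mean().round(5)
E
python3 - <<'E'
from h import *
o,p,d=grab('wrist');P=cloud('wrist',o,d);M=R.from_rotvec(o['orientation']).as_matrix()
q=box(P,(.612,-.136),.045,.046,.054);rc=edge(q,(.612,-.136),.038);print('rim',rc)
k=np.load('k.npy');k=k[(k[:,2]>.014)&(k[:,2]<.019)];fc=edge(k,(0,0),.032);print('flange tool',fc)
fl=k[(np.hypot(*(k[:,:2]-fc[0]).T)<.031)];print('plane',np.linalg.lstsq(np.c_[fl[:,:2],np.ones(len(fl))],fl[:,2],rcond=None)[0])
e=np.r_[rc[0],.05]-o['tcp_pos'];print('rim in tool',(e@M).round(4),'shift',((e@M)[:2]-fc[0]).round(4))
E
```

```text
rim (array([ 0.613 , -0.1354]), 30, np.float64(0.00031))
flange tool (array([-0.0003, -0.0002]), 35, np.float64(0.00034))
plane [-0.00015453  0.00010969  0.01643831]
rim in tool [-0.0022  0.0038  0.1781] shift [-0.0019  0.004 ]
```

Emit:
{"name": "arm_command", "arguments": {"plan": "-0.0019 0.004 0.02 0;0 0 0.03 0;0 0 0.03 0;0 0 0.03 0;0 0 0.02 0;0 0 0.01 0;0 0 0.005 0;0 0 0.003 0;0 0 0.002 0;0 0 0.002 0;0 0 0 0"}}

```text
clock: 10.88
tcp_pos: [0.6137, -0.1342, 0.0759]
orientation: [0.376, 3.119, 0.0]
contact_force: [-0.3, -0.7, -0.6]
grip_width: 0.0283
gripper_force: 29.8
```

Emit:
{"name": "arm_command", "arguments": {"plan": "0 0 0.001 0;0 0 0.001 0;0 0 0.001 0;0 0 0 0;0 0 0 0"}}

```text
clock: 11.5
tcp_pos: [0.6136, -0.1343, 0.0728]
orientation: [-0.376, -3.119, -0.0]
contact_force: [0.2, 0.6, -1.4]
grip_width: 0.0288
gripper_force: 29.8
```

Emit:
{"name": "arm_command", "arguments": {"plan": "0 0 0.0005 0;0 0 0.0005 0;0 0 0 0;0 0 0 0"}}

```text
clock: 12.0
tcp_pos: [0.6137, -0.1343, 0.0723]
orientation: [0.376, 3.119, 0.001]
contact_force: [-2.1, 1.4, 6.1]
grip_width: 0.0287
gripper_force: 30.4
```

Emit:
{"name": "arm_command", "arguments": {"plan": "0 0 0 0;0 0 0 0;0 0 0 0;0 0 0 0;0 0 -0.005 0;0 0 -0.01 0;0 0 -0.02 0;0 0 -0.03 0;0 0 -0.03 0;0 0 -0.03 0;0 0 -0.03 0;0 0 0 0;0 0 0 0", "hand": -1}}

```text
clock: 13.62
tcp_pos: [0.6134, -0.1341, 0.2271]
orientation: [0.376, 3.119, 0.001]
contact_force: [0.5, -0.7, 0.9]
grip_width: 0.0851
gripper_force: 0.0
```

Run:
```python
from h import *
o,p,d=grab('wrist');save('pics/w3.png',p[60:340,100:480]);P=cloud('wrist',o,d)
print(o['tcp_pos'],o['joints']);print(R.from_rotvec(o['orientation']).as_matrix().round(4))
C=(.613,-.135)
f=box(P,C,.04,.053,.060);c=edge(f,C,.032);print('flange',c,len(f))
f=f[np.hypot(*(f[:,:2]-c[0]).T)<.031];print(np.linalg.lstsq(np.c_[f[:,:2]-c[0],np.ones(len(f))],f[:,2],rcond=None)[0])
q=box(P,C,.045,.046,.0525);print('rim',edge(q,C,.038),np.median(q[:,2]))
q=box(P,C,.03,.07,.085);print('collar',enc(q),np.median(q[:,2]))
q=box(P,(.657,-.0215),.025,.09,.106);print('post',len(q),enc(q))
```

```text
[ 0.61336505 -0.13414584  0.22710691] [-0.40770985  0.5016013   0.73354396  1.72949162 -0.37909311  1.05726333
  1.78529441]
[[-9.714e-01  2.375e-01  2.000e-04]
 [ 2.375e-01  9.714e-01  4.000e-04]
 [-1.000e-04  4.000e-04 -1.000e+00]]
flange (array([ 0.6137, -0.1346]), 46, np.float64(0.00048)) 2735
[-0.00264345  0.00136286  0.05587279]
rim (array([ 0.6124, -0.1353]), 46, np.float64(0.00053)) 0.04964205578672587
collar (array([ 0.6138, -0.1345]), 0.0158) 0.07505837933544013
post 203 (array([ 0.6591, -0.0194]), 0.006)
```

View pics/w3.png

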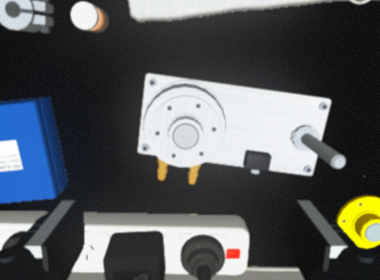

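The picture shows the flange seated concentrically on the rim (collar 185,135), level, with the post tip at (338,162).

Emit:
{"name": "arm_command", "arguments": {"plan": "0.0154 -0.027 0 0;0.0154 -0.027 0 0;0.0154 -0.027 0 0;0.0154 -0.027 0 0;0.0154 -0.027 0 0;0.0154 -0.027 0 0;0.0155 -0.027 0 0;0 0 0 10.7;0 0 0 10.7;0 0 0 10.7;0 0 0 10.7;0 0 0 10.7;0 0 0 10.7;0 0 0 10.7;0 0 0 10.7;0 0 0 10.7;0 0 0 0;0 0 0 0", "hand": -0.1}}

```text
clock: 15.92
tcp_pos: [0.4637, -0.2921, 0.2264]
orientation: [-2.57, -1.805, 0.001]
contact_force: [0.6, -0.1, 0.1]
grip_width: 0.0471
gripper_force: 0.0
```

Run:
```python
from h import *
o,p,d=grab('wrist');save('pics/w4.png',p);P=cloud('wrist',o,d);np.savez('w4.npz',P=P)
M=R.from_rotvec(o['orientation']).as_matrix();print(o['tcp_pos'],o['joints'],o['grip_width']);print(M.round(4))
q=box(P,(.4336,-.3745),.031,.005,.012);print('ring',edge(q,(.4336,-.3745),.0275))
q=box(P,(.4767,-.2563),.03,.033,.043);print('boss',edge(q,(.4767,-.2563),.017))
t=(P.reshape(-1,3)-o['tcp_pos'])@M
b=box(P,(.4637,-.292),.06,.027,.036);u=np.array([-.3426,-.9395]);s=(b[:,:2]-[.4767,-.2563])@u;b=b[(s>.025)&(s<.085)];c=b.mean(0);g=np.linalg.svd(b[:,:2]-c[:2],full_matrices=False)[2][0];w=(b[:,:2]-c[:2])@[-g[1],g[0]];print('bar',c.round(4),g.round(4),np.percentile(w,[1,99]),len(b))
for a in(.04,.055,.07):
  q=box(P,(.4637+a*.94,-.292-a*.34),.012,.008,.2);print(a,len(q))
```

```text
[ 0.46365628 -0.29211788  0.22638818] [-0.42781807  0.57269261  1.23403265  1.93080937 -0.61449836  1.08921722
  0.71825549] 0.04707164277293216
[[ 3.395e-01  9.406e-01 -9.000e-04]
 [ 9.406e-01 -3.395e-01  1.000e-04]
 [-2.000e-04 -9.000e-04 -1.000e+00]]
ring (array([ 0.4344, -0.3735]), 43, np.float64(0.0005))
boss (array([ 0.4767, -0.2563]), 43, np.float64(0.00061))
bar [ 0.4583 -0.3073  0.0315] [-0.3358 -0.9419] [-0.00622576  0.0058202 ] 759
0.04 0
0.055 0
0.07 0
```

View pics/w4.png

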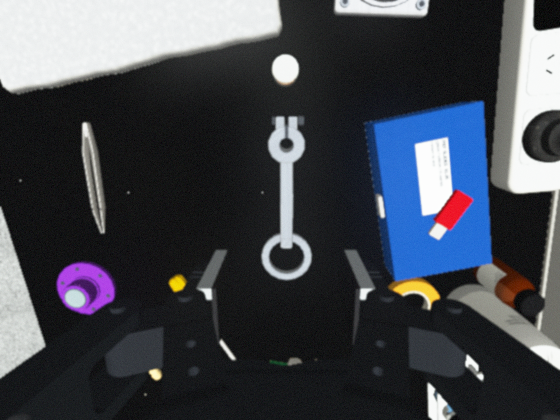

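The clamp lies in line with the tool: boss (287,145), ring (287,257), and the box and vial are clear of the fingers.

Emit:
{"name": "arm_command", "arguments": {"plan": "0 0 0.03 0;0 0 0.03 0;0 0 0.03 0;0 0 0.03 0;0 0 0.03 0;0 0 0.03 0;0 0 0.012 0;0 0 0.008 0;0 0 0.007 0;0 0 0 0;0 0 0 0"}}

```text
clock: 17.35
tcp_pos: [0.4642, -0.2924, 0.0203]
orientation: [2.573, 1.801, 0.001]
contact_force: [-0.2, 0.2, -0.1]
grip_width: 0.047
gripper_force: 0.0
```

Emit:
{"name": "arm_command", "arguments": {"plan": "0 0 0 0;0 0 0 0;0 0 0 0;0 0 0 0;0 0 0 0;0 0 0 0;0 0 0 0;0 0 0 0", "hand": 1, "grip_force": 90}}

```text
clock: 18.35
tcp_pos: [0.4641, -0.2923, 0.0202]
orientation: [2.574, 1.801, 0.001]
contact_force: [0.2, 1.1, 5.8]
grip_width: 0.0106
gripper_force: 88.1
```

Emit:
{"name": "arm_command", "arguments": {"plan": "0 0 -0.004 0;0 0 -0.006 0;0 0 -0.01 0;0 0 -0.02 0;0 0 -0.02 0;0 0 -0.03 0;0 0 -0.03 0;0 0 -0.03 0;0 0 -0.03 0;0 0 -0.02 0;0 0 -0.01 0;0 0 0 0;0 0 0 0"}}

```text
clock: 19.98
tcp_pos: [0.4635, -0.2917, 0.2289]
orientation: [-2.573, -1.8, 0.001]
contact_force: [-0.2, 0.7, -3.8]
grip_width: 0.0104
gripper_force: 87.9
```

Run:
```python
from h import *
o,p,d=grab('wrist');P=cloud('wrist',o,d)
M=R.from_rotvec(o['orientation']).as_matrix();print(o['tcp_pos'],o['joints'],o['contact_force'],o['moment'],o['grip_width']);print(M.round(4))
t=(P.reshape(-1,3)-o['tcp_pos'])@M;ok=d.reshape(-1)>.03
k=t[ok&(t[:,0]>.016)&(t[:,0]<.075)&(abs(t[:,1])<.025)&(t[:,2]>-.03)&(t[:,2]<.04)]
print('boss',np.percentile(k,[1,50,99],axis=0).round(4),len(k))
h=k[k[:,2]<np.median(k[:,2])+.004];print('bosstop plane',np.linalg.lstsq(np.c_[h[:,:2],np.ones(len(h))],h[:,2],rcond=None)[0], edge(h,(.038,0),.017))
k=t[ok&(t[:,0]>-.125)&(t[:,0]<-.05)&(abs(t[:,1])<.035)&(t[:,2]>-.03)&(t[:,2]<.05)];print('ring',len(k))
if len(k)>50:
    m=k[(k[:,2]>.008)&(k[:,2]<.025)];print(np.percentile(m[:,2],[5,50,95]),edge(m,(-.087,0),.0275),np.linalg.lstsq(np.c_[m[:,:2],np.ones(len(m))],m[:,2],rcond=None)[0])
save('pics/w5.png',p)
```

```text
[ 0.46351903 -0.29172011  0.22891399] [-0.42956839  0.56702337  1.23399235  1.92839234 -0.60738407  1.09249465
  0.70871015] [-0.2478603   0.70492989 -3.8317939 ] [ 0.03416584  0.03313119 -0.01336512] 0.010435612902264996
[[ 3.425e-01  9.395e-01 -1.400e-03]
 [ 9.395e-01 -3.425e-01  8.000e-04]
 [ 3.000e-04 -1.600e-03 -1.000e+00]]
boss [[ 0.0171 -0.0156 -0.0178]
 [ 0.0426 -0.     -0.016 ]
 [ 0.0635  0.0154  0.0152]] 9642
bosstop plane [-0.00844828 -0.00080738 -0.01601085] (array([ 0.0382, -0.0003]), 38, np.float64(0.00037))
ring 0
```

View pics/w5.png

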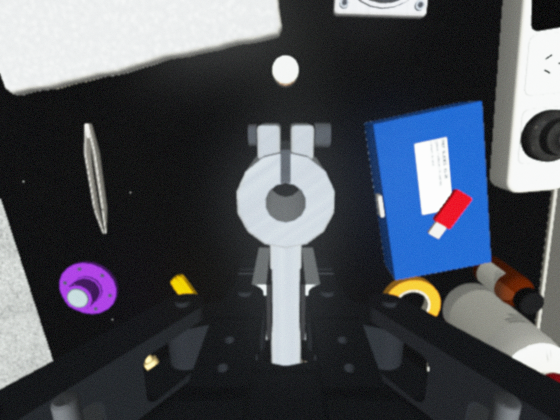

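Clamp is held level, boss bore at (286,203) in line with the tool.

Emit:
{"name": "arm_command", "arguments": {"plan": "0.0142 0.0045 0 0;0.0142 0.0045 0 0;0.0284 0.009 0 0;0.0284 0.009 0 0;0.0284 0.009 0 0;0.0284 0.009 0 0;0.0284 0.009 0 0;0.0284 0.009 0 0;0.0284 0.009 0 0;0.0284 0.009 0 0;0.0142 0.0045 0 0;0.0142 0.0045 0 0;0 0 0 1;0 0 0 0.9;0 0 0.02 0;0 0 0.015 0;0 0 0.01 0;0 0 0 0;0 0 0 0"}}

```text
clock: 22.4
tcp_pos: [0.646, -0.0565, 0.1851]
orientation: [2.603, 1.758, 0.0]
contact_force: [-0.2, -0.2, -4.5]
grip_width: 0.0104
gripper_force: 88.0
```

Run:
```python
from h import *
o,p,d=grab('wrist');P=cloud('wrist',o,d)
M=R.from_rotvec(o['orientation']).as_matrix();print(o['tcp_pos'],o['joints'],o['contact_force'],o['moment'],o['grip_width']);print(M.round(4))
x=np.array([.374,.928,0]);print('yaw err deg',np.degrees(np.arctan2(np.cross(M[:,0],x)[2],M[:,0]@x)))
e=np.array([.659,-.0198,.138])-o['tcp_pos'];print('shift',(e@M-[.0382,-.0003,.0205]).round(4))
o,p,d=grab('top');save('pics/t6.png',cv2.resize(p[100:240,130:320],None,fx=4,fy=4));P=cloud('top',None,d)
B=box(P,(.659,-.0198),.04,.16,.25);print('boss top view',len(B),edge(B,o['tcp_pos'][:2]+.0382*M[:2,0],.017) if len(B)>30 else 0,np.median(B[:,2]) if len(B) else 0)
rg=box(P,(.612,-.135),.045,.13,.22);print('ring',len(rg),enc(rg) if len(rg)>10 else 0,np.median(rg[:,2]) if len(rg) else 0)
```

```text
[ 0.6460474  -0.05651495  0.18512838] [-0.71968224  0.79166358  1.14252127  1.72826779 -0.78521874  1.15641801
  0.27399969] [-0.20704397 -0.17378468 -4.53027704] [-0.00283455  0.02465167 -0.04016653] 0.010416983179119592
[[ 3.737e-01  9.275e-01  6.000e-04]
 [ 9.275e-01 -3.737e-01 -3.000e-04]
 [-1.000e-04  6.000e-04 -1.000e+00]]
yaw err deg -0.0037695098165280785
shift [ 0.0007 -0.0014  0.0266]
boss top view 65 (array([ 0.6646, -0.0125]), 7, np.float64(0.00056)) 0.1992000996743013
ring 340 (array([ 0.617 , -0.1262]), 0.0401) 0.17283484205387267
```

View pics/t6.png

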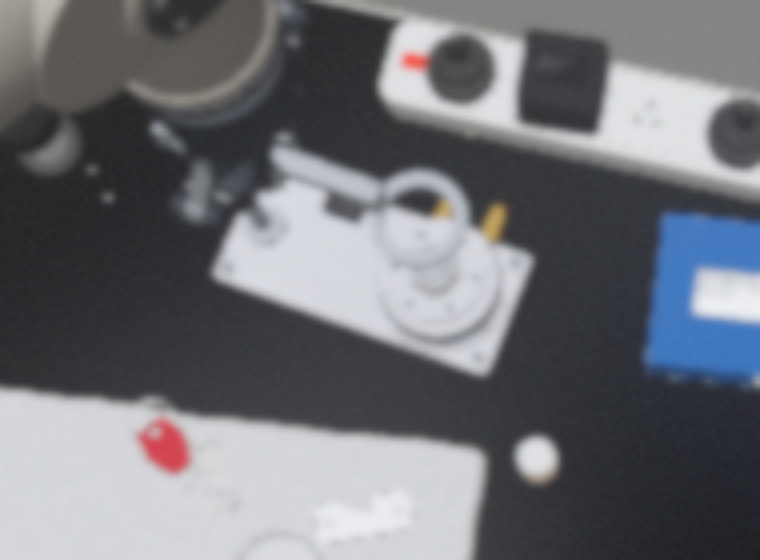

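The top view shows the ring (420,215) over the cover by parallax and the bar running to the post; all undisturbed. Apply the last shift.

Emit:
{"name": "arm_command", "arguments": {"plan": "0.0007 -0.0014 0.008 0;0 0 0.008 0;0 0 0.006 0;0 0 0.0046 0;0 0 0 0;0 0 0 0;0 0 0 0;0 0 0 0"}}

```text
clock: 23.5
tcp_pos: [0.6448, -0.0551, 0.1584]
orientation: [2.603, 1.758, 0.0]
contact_force: [0.9, -0.5, -4.3]
grip_width: 0.0105
gripper_force: 88.0
```

Run:
```python
from h import *
o,p,d=grab('wrist');P=cloud('wrist',o,d)
M=R.from_rotvec(o['orientation']).as_matrix();print(o['tcp_pos'],o['qvel'].round(3),o['contact_force'])
e=np.array([.659,-.0198,.138])-o['tcp_pos'];print('shift',(e@M-[.0382,-.0003,.0205]).round(4))
# seen through the bore: post top and bore edge
t=(P.reshape(-1,3)-o['tcp_pos'])@M
h=t[(abs(t[:,0]-.04)<.03)&(abs(t[:,1])<.025)&(t[:,2]<-.010)&(t[:,2]>-.022)];print('boss',edge(h,(.038,0),.017),np.linalg.lstsq(np.c_[h[:,:2],np.ones(len(h))],h[:,2],rcond=None)[0])
q=t[(abs(t[:,0]-.04)<.02)&(abs(t[:,1])<.02)&(t[:,2]>.05)&(t[:,2]<.07)];print('post seen in bore',len(q),q.mean(0) if len(q) else 0)
o,p,d=grab('top');P=cloud('top',None,d)
C=(.612,-.135);q=box(P,C,.03,.068,.085);print('collar',len(q),enc(q) if len(q) else 0)
rg=box(P,C,.045,.12,.16);print('ring',len(rg),enc(rg),np.median(rg[:,2]))
i=rg-rg.mean(0);print('ring plane',np.linalg.lstsq(np.c_[i[:,:2],np.ones(len(i))],i[:,2],rcond=None)[0][:2])
```

```text
[ 0.64483947 -0.05512955  0.15836603] [ 0.     0.002 -0.003  0.002  0.    -0.    -0.   ] [ 0.87855236 -0.4936481  -4.30957469]
shift [-0.0001  0.0002 -0.0001]
boss (array([ 0.0382, -0.0004]), 30, np.float64(0.00023)) [ 0.01423471 -0.00092901 -0.01580069]
post seen in bore 0 0
collar 69 (array([ 0.6123, -0.1357]), 0.0151)
ring 241 (array([ 0.6138, -0.1278]), 0.0368) 0.14467761403566204
ring plane [0.02265873 0.04655439]
```

```bash
python3 -c "
from bench import ticket
print(ticket.hand_in())"
```

```text
the job is handed in; nothing more can be done
None
```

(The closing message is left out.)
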